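# Close a quick-release board vise on a circuit board and screw it tight

## Task

Clamp the circuit board that lies in the small bench vise: squeeze the slider's quick-release lever against its upright grip, gently slide the front jaw up until the board is lightly nipped between both jaws, then let the lever go. Then turn the spoked handle clockwise (seen from the handle end) until it is tight, to about 0.47 N m, without crushing the board. Never force the slider along with the lever not squeezed, leave the board lying flat and leave the other things on the bench alone.

Things in the scene. Friction and masses are not known exactly. Their poses are not given: they have to be found in the camera images.
- vise: Fixed vise bed: grey foot plate 250 x 84 x 8 mm (x = -155 to +95 mm) under a steel bar 52 mm wide whose top is 22 mm above the bench. Origin on the bench. Its x axis is the clamping direction, from the spoked handle (nearest the robot) to the rear jaw; y to the left, z up. All vise parts below share these axes; the vise is turned a little about z.
- rear_jaw: Rear jaw, fixed on the bar, 76 mm wide, 43 mm high. Origin on the bar's top in the middle of its flat clamping face, which looks to -x. Its place along the bar differs by some mm from time to time.
- pad: Front jaw's rubber-faced plate, 72 mm wide, 44 mm high; origin in the middle of its clamping face, which looks to +x. Sprung on the front jaw: gives way in -x by 1 mm per 15 N, at most 8.5 mm. Over 95 N crushes the board; while the lever is squeezed it must press the board with less than 20 N.
- board: Loose circuit board on the vise bar, 66 x 70 mm, 15 mm high; origin near its middle, underside. Its plate (70 mm along board y, 13 to 15 mm up) is what the jaws meet; board +y points about along vise +x (within 0.06 rad). Gaps to both jaws at first; the front jaw pushes it along and squares it on the rear jaw; the jaw faces read about 68 mm apart when it is nipped.
- slider (a joint): How far the slider (grey housing 50 x 44 x 67 mm carrying lever, grip, spoked handle and front jaw) has slid toward the rear jaw, m: 0 to 0.078, starts at 0 to 0.015. A spring brake holds it unless the lever is squeezed; then it slides with about 1.5 N. At 0 its middle is 115 mm in -x from the vise's origin.
- lever (a joint): Quick-release lever, rad: about -0.06 released (brake on), 0.10 fully squeezed; the brake frees above 0.02, squeeze to above 0.05. A steel tab 28 mm wide along x, 5 mm thick, hinged on a line along x 30 mm above the bench, 29 mm to +y of the slider's middle, rising 96 mm above it. Squeezing tips it to -y toward the grip and takes 12 to 15 N near its top.
- grip_foot (a point): Middle of the slider's top, 90 mm above the bench, moves with it. Above it stand the fixed grip (28 mm along x, from y = -12 to -2 mm, 37 mm tall) and the lever tab (outer face at about y = +37 mm when released, top 36 mm above this point). Pinch both from above, fingers closing along y: 49 mm over both released, about 36 mm squeezed.
- spoke_hub (a point): Centre of the spoked handle, on the spindle axis, 76 mm above the bench, 55 mm in -x from the slider's middle, moves with it. Four spokes 8 mm thick, 90 degrees apart, stand out square to x, each ending in a 16 mm ball centred 42 mm from the hub. Press a ball down with closed fingertips. 24 to 75 N on the board counts as tight.
- spokes (a joint): Handle turn, rad, 0 to 3.6, starts 0 to 0.5; grows clockwise seen along +x: spokes on the -y side go down. At q one spoke on the -y side is 1.13 - q above level. Drives the front jaw 4 mm per rad. Turning takes 0.32 N m (friction; it stays where left) plus 0.004 N m per N of clamping: 0.47 N m is 38 N. With the handle stopped the fingers feel about a fifth less.
- spare_board: A bystander: a like circuit board lying on the bench, not in the vise. Leave alone.
- screwdriver: A bystander: screwdriver on the bench, 170 mm. Leave alone.
- tweezers: A bystander: tweezers on the bench, 125 mm. Leave alone.
- clear_tape: A bystander: roll of tape, 74 mm. Leave alone.
- flux: A bystander: small dropper bottle, 35 x 104 mm. Leave alone.
- cutter: A bystander: side cutter, 118 mm. Leave alone.
- marker: A bystander: marker pen, 138 mm. Leave alone.

How it is judged:
On the way, in this order (a step that is already met when the one before it is completed fails the run):
1. with the lever squeezed, the front jaw has been slid up and nips the board lightly between both jaws (value of joint lever above 0.05 rad and contact force between each of pad, rear_jaw and board above 2 N), for 0.1 s.
2. the lever is let go, with the front jaw still within 3 mm of nipping the board and the screw not yet tight (value of joint lever below 0.02 rad and contact force between the fingers and slider below 0.1 N and x of pad in the frame of rear_jaw above -0.074 m and contact force between pad and board below 22 N), for 0.1 s.
At the end, for the whole second after the job is handed in: The board lies flat on the vise bar (tilt under 0.08 rad, raised less than 6 mm, origin within 45 mm of the rear jaw's face) and still, gripped between both jaws with 24 to 75 N at the front jaw and over 22 N at the rear jaw; the lever is released (under 0.02 rad) (contact force between pad and board between 24 and 75 N and contact force between rear_jaw and board above 22 N and value of joint lever below 0.02 rad and angle between board's own z axis and vertical below 0.08 rad and height (world z) of board below 0.028 m and linear speed of board below 0.01 m/s and horizontal distance between board and rear_jaw below 0.045 m); the robot touches nothing.
It fails at once if the board is crushed: the front jaw presses it with more than 95 N (contact force between pad and board above 95 N).
It fails at once if the jaw is slid into the board hard: more than 20 N while the lever is squeezed (value of joint lever above 0.05 rad and contact force between pad and board above 20 N).
It fails at once if the slider is forced along by the fingers with the lever not squeezed (value of joint lever below 0.005 rad and contact force between the fingers and slider above 5 N and (velocity of joint slider above 0.015 m/s or velocity of joint slider below -0.015 m/s)).
It fails at once if a bystander is moved by more than 20 mm (distance of any of spare_board, screwdriver, tweezers, clear_tape, flux, cutter, marker from where it was at the start of the episode above 0.02 m).
It also fails if it takes over 62 s, if anything falls off the work surface, if the arm or the gripper's body presses on something with over 40 N, if the wrist force passes 120 N, or if a joint passes its speed limit or range.

## Robot

A 7-joint arm with a two-finger parallel gripper is mounted at the origin on a cart in front of the work surface, level with it; the furniture and walls round the work are solid. World frame = base frame: x ahead of the robot, y to its left, z up, the work surface at z = 0. Lengths are in m, angles in rad, forces in N, time in s.
With the tool pointing down it reaches from about 0.35 to 0.9 m from the base axis. Payload 8.1 kg.
Tool frame: the origin (TCP) lies midway between the tips of the shut fingers; the grasp point (between the pads) lies arm.grasp_offset behind it (arm.grasp_offset is the distance from the TCP to the grasp point, in m); z points along the fingers, y is the line along which they close (so a half turn about z gives the same grasp; the last joint's range is limited). The gripper opens to 92 mm and grips with 3 to 60 N. Pads are 19 mm wide; open, the fingers measure 130 mm over their backs; the gripper's body (75 mm by 190 mm) begins 47 mm behind the grasp point.
Start: joints at [-1.354, 0.434, 0.025, 1.573, -0.012, 1.134, -0.075], TCP at [0.197, 0.593, 0.227] pointing down, gripper open.
Joint ranges: [-2.62, 2.62], [-0.44, 2.09], [-1.27, 1.32], [0.08, 2.57], [-1.32, 4.46], [0.12, 2], [-2.74, 2.74]. Speed limits (rad/s): [2.22, 2.22, 3.01, 3.01, 3.14, 3.14, 3.14].

## Interface

Orientations are given as a rotation vector (axis times angle).
In Python, from cell import observe, imaging, arm gives the robot as it stands.
- The arm moves only by the tool apply_moves, never from a script. Its argument "commands" is a list of rows, each a list of 5 numbers: the opening in per cent of the stroke, from 0 (shut) to 100 (fully open), then the shift along the world's x, y, z in units of 0.06 m (1.0 is 0.06 m), then the turn about the world's z in units of 0.5 rad (1.0 is 0.5 rad). A call has 1 to 12 rows; each row shifts and turns the commanded pose from where the row before left it; what a row does not reach is not made up. A row lasts 1/8 s, in which the tool goes at most 62.5 mm and 10.7 degrees, less where a joint would pass 70% of its speed; a pose out of reach is approached as far as the arm can. A call with a number of a shift or a turn outside -1 to 1 is refused whole. A call with a gripper value outside its range is refused whole. The fingers move at their own pace and stop on an object; "newtons" is the grip in N (left out, the last holds). Time passes only in rows, so rows that do not move let the fingers close. It gives the time, the measured TCP pose, the force, the opening and the grip force at its end, in the units of the state.
- observe(): the state, without advancing time (a new reading comes with each control period).
- imaging.get_image(name): name is "side" or "top"; returns (picture, depth): 400x640x3 uint8, red, green, blue; 400x640 float32, m along the optical axis (not along the pixel's ray), 0 where there is no reading.
- imaging.camera_params(name): a dict with "camera_matrix" (3x3 intrinsics, pixels), "dist" ([k1, k2, p1, p2, k3] as OpenCV has them; the pictures are not rectified), "origin" and "rotation" of the camera in the world. Camera axes: x right, y up, looking along -z (the intrinsics and any distortion apply to the point x, -y, -z); pixel columns grow to the right and rows downward; lengths in m; the calibration is good to about 2 mm. A picture is of the moment at which its call begins. camera_params takes no time and is no camera call.
- arm.sign_off(): hands the job in; it is judged then, once.
The state is a dict: "clock": time; "joints": joint angles; "dq": joint speeds; "joint_efforts": joint torques, N m; "position": TCP position; "ee_rot": TCP orientation; "force": force on the tool from outside, world axes, zero at the start; "ft_torque": the same for the moment, N m; "width": opening from 0.0 (shut) to 1.0 (fully open); "gripper_force": force on a finger pad.
Only numpy, scipy, OpenCV 4.12 (cv2) and the standard library are available. Lean on these libraries where they do the work, as an engineer would, in place of code of your own. Each camera call takes 0.05 s, during which the arm holds its last target. There are 200 camera calls.

## Working session

There is one attempt and no reset: what is moved stays moved. The work goes in short steps, Python scripts to look and compute and a tool call to move; the robot and the scene stay as the last step left them, time stands still between calls to the robot, and variables do not carry over. Pictures are saved under pics/ and viewed, at most 10 in all, crops included, and the job is handed in when it is done.

Besides the shell and the picture viewer there is one more tool, called after ">>>" by a JSON object that holds its "name" and its "arguments". apply_moves: Moves the arm, as the interface text tells. Its arguments: {"type":"object","properties":{"commands":{"type":"array"},"newtons":{"type":"number"}},"required":["commands"]}

```bash
mkdir -p pics; ls; cat > h.py <<'E'
import numpy as np, cv2
from cell import observe, imaging, arm
def cam(n):
    p=imaging.camera_params(n); return np.array(p["camera_matrix"]),np.array(p["dist"]),np.array(p["origin"]),np.array(p["rotation"])
def cloud(n,depth):
    K,d,o,R=cam(n); h,w=depth.shape
    u,v=np.meshgrid(np.arange(w),np.arange(h))
    q=cv2.undistortPoints(np.stack([u,v],-1).reshape(-1,1,2).astype(float),K,d).reshape(h,w,2)
    P=np.stack([q[...,0]*depth,-q[...,1]*depth,-depth],-1)@R.T+o
    P[depth<=0]=np.nan
    return P
def save(n,tag):
    a,b=imaging.get_image(n); cv2.imwrite(f"pics/{tag}.png",a[...,::-1]); np.savez(f"{tag}.npz",a=a,b=b); return a,b,cloud(n,b)
E
python3 - <<'E'
from h import *
for n in("side","top"):
    a,b,P=save(n,n+"0"); K,d,o,R=cam(n); print(n,K.tolist(),d,o,R.tolist(),(b>0).mean())
print(observe()); print(arm.grasp_offset)
E
```

```text
picsTraceback (most recent call last):
  File "<stdin>", line 3, in <module>
  File "h.py", line 13, in save
    a,b=imaging.get_image(n); cv2.imwrite(f"pics/{tag}.png",a[...,::-1]); np.savez(f"{tag}.npz",a=a,b=b); return a,b,cloud(n,b)
                                                                                                                     ~~~~~^^^^^
  File "h.py", line 9, in cloud
    P=np.stack([q[...,0]*depth,-q[...,1]*depth,-depth],-1)@R.T+o
      ~~~~~~~~~~~~~~~~~~~~~~~~~~~~~~~~~~~~~~~~~~~~~~~~~~~~~~~~^~
ValueError: operands could not be broadcast together with shapes (400,640) (3,)
```

```bash
sed -i 's/np.array(p\["rotation"\])$/cv2.Rodrigues(np.array(p["rotation"],float))[0]/' h.py
python3 - <<'E'
from h import *
for n in("side","top"):
    a,b,P=save(n,n+"0"); K,d,o,R=cam(n); print(n,imaging.camera_params(n)["rotation"],K.tolist(),d,o,R.round(3).tolist(),(b>0).mean())
print(observe()); print(arm.grasp_offset)
E
```

```text
side [ 0.13544725 -1.25739514 -2.6526393 ] [[444.8256136294944, 0.0, 314.99028893642225], [0.0, 444.8256136294944, 203.58500673275324], [0.0, 0.0, 1.0]] [-0.11055766  0.          0.          0.          0.        ] [0.33465328 0.95367273 0.86200549] [[-0.975, 0.143, -0.169], [-0.221, -0.617, 0.755], [0.004, 0.774, 0.633]] 0.9959296875
top [ 0.12276098 -0.08883642 -1.53975405] [[419.14585198329087, 0.0, 326.37651158112845], [0.0, 419.14585198329087, 201.50723085609752], [0.0, 0.0, 1.0]] [0.034674 0.       0.       0.       0.      ] [ 0.35594414 -0.00592272  1.33768327] [[0.03, 0.99, -0.135], [-0.999, 0.027, -0.024], [-0.02, 0.135, 0.991]] 0.99630859375
{'clock': 0.15, 'joints': array([-1.35362268,  0.43508797,  0.02496717,  1.57383536, -0.01158495,
        1.13399298, -0.07508533]), 'dq': array([ 0.00118737, -0.00214739,  0.00084751, -0.00297597,  0.00147998,
        0.00122227,  0.00119722]), 'joint_efforts': array([ 2.35606611e-03, -6.68261719e+01,  9.86428633e-01, -3.14694965e+01,
       -6.04428886e-02,  3.94509814e-02,  1.30452413e-04]), 'position': array([0.19639988, 0.59295977, 0.22613001]), 'ee_rot': array([-5.00214034e-01, -3.10144391e+00,  1.84877941e-03]), 'force': array([-0.52792363, -0.57725235, -0.65769851]), 'ft_torque': array([-0.01553021,  0.01321093, -0.01393407]), 'gripper_force': 0.0, 'width': 1.0014501965072888}
0.0188
```

View pics/top0.png

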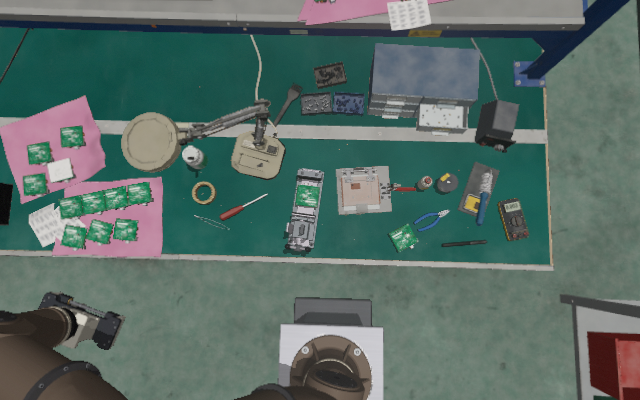

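View pics/side0.png

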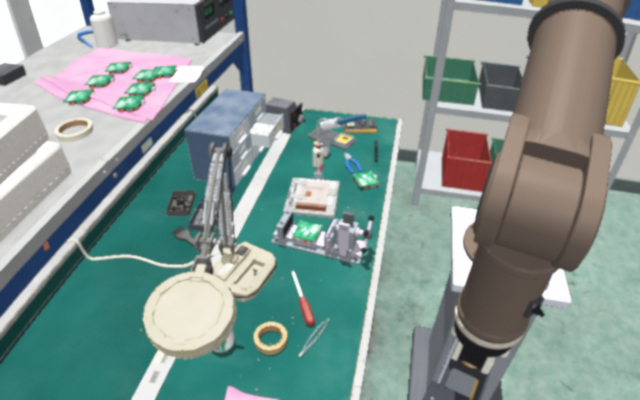

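```bash
python3 - <<'E'
from h import *
t=np.load("top0.npz");s=np.load("side0.npz")
A=cv2.resize(t["a"][160:260,265:345],None,fx=5,fy=5,interpolation=cv2.INTER_CUBIC)
B=cv2.resize(s["a"][195:275,262:382],None,fx=3.3,fy=6.25,interpolation=cv2.INTER_CUBIC)
B=cv2.resize(s["a"][195:275,262:382],(396,264),interpolation=cv2.INTER_CUBIC)
C=np.zeros((500,800,3),np.uint8);C[:500,:400]=A;C[:264,400:796]=B
cv2.imwrite("pics/crop0.png",C[...,::-1])
P=cloud("top",t["b"])
Q=P[160:260:4,278:332:3]
np.set_printoptions(linewidth=250)
print((Q[...,2]*1000).round().astype(int))
for r,c in[(170,310),(250,300),(210,305)]:print(r,c,P[r,c])
P2=cloud("side",s["b"])
for n,X in(("top",P),("side",P2)):
    m=(X[...,2]>.1)&(X[...,2]<.15)&(abs(X[...,1]-.05)<.12)&(X[...,0]>.25)&(X[...,0]<.6)
    print(n,X[m].round(3)[:60].tolist())
E
```

```text
[[                  34                   33                    1                    4                    1                    5                    2                    2                    4                    2                    0
                     3                    7                   -6                   -2                    7                   -1                    4]
 [                  25                   17                    4                    1                   -1                   10                   -1                    1                    6                    2                    3
                     0                    0                    5                    2                   -3                    6                   -1]
 [                  27                    1                    1                    5                    1                    1                    1                    7                   18                   16                   -1
                     4                    3                    2                    3                
[... 10708 characters left out ...]
7], [0.452, 0.096, 0.119], [0.449, 0.1, 0.122], [0.447, 0.1, 0.123], [0.444, 0.099, 0.123], [0.442, 0.096, 0.121], [0.439, 0.1, 0.124], [0.436, 0.101, 0.126], [0.434, 0.102, 0.127], [0.431, 0.101, 0.127], [0.428, 0.105, 0.131], [0.426, 0.099, 0.126], [0.385, 0.075, 0.114], [0.383, 0.075, 0.115], [0.451, 0.102, 0.12], [0.449, 0.104, 0.122], [0.447, 0.098, 0.118], [0.444, 0.103, 0.123], [0.442, 0.098, 0.119], [0.439, 0.103, 0.123], [0.436, 0.103, 0.124], [0.434, 0.101, 0.123], [0.431, 0.101, 0.123], [0.429, 0.101, 0.124], [0.426, 0.098, 0.122], [0.387, 0.078, 0.113], [0.385, 0.08, 0.115], [0.382, 0.079, 0.114], [0.379, 0.081, 0.117]]<stdin>:11: RuntimeWarning: invalid value encountered in cast
```

View pics/crop0.png

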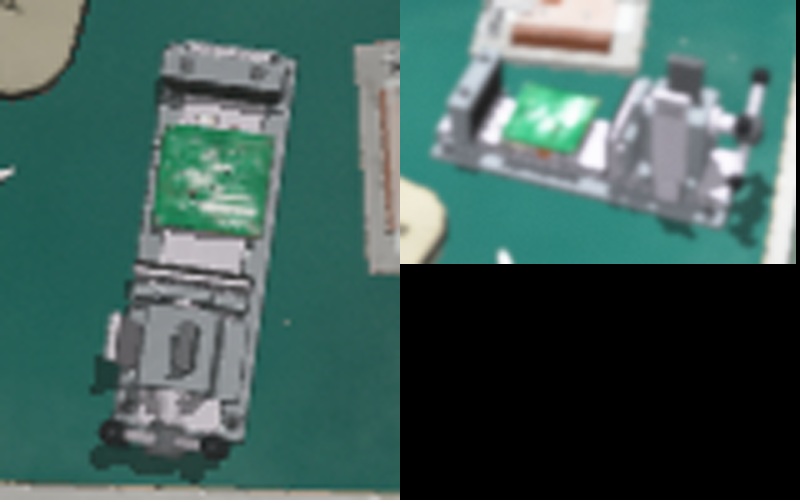

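```bash
cat > m.py <<'E'
from h import *
t=np.load("top0.npz");s=np.load("side0.npz")
P=cloud("top",t["b"]); S=cloud("side",s["b"])
# foot outline: blob above the bench in the top view
K,d,o,R=cam("top")
def plane(px,z):
    q=cv2.undistortPoints(np.array(px,float).reshape(-1,1,2),K,d)[:,0]
    D=np.c_[q[:,0],-q[:,1],-np.ones(len(q))]@R.T
    return o+D*((z-o[2])/D[:,2])[:,None]
z=cv2.medianBlur(np.nan_to_num(P[...,2]).astype(np.float32),3)
# right edge of the foot (bare of tall things): per row, last non-green pixel
hsv=cv2.cvtColor(t["a"],cv2.COLOR_RGB2HSV)
bench=(hsv[...,0]>75)&(hsv[...,0]<95)&(hsv[...,1]>120)
e=[]
for r in range(176,246):
    c=np.where(bench[r,300:340])[0]; c=c[c+300>308]
    e.append((300+c[0]-.5,r))
E=plane(e,.008); f=cv2.fitLine(E[:,:2].astype(np.float32),cv2.DIST_HUBER,0,.01,.01).ravel()
if f[0]<0:f[:2]*=-1
th=np.arctan2(f[1],f[0]); print("yaw",th,"edge at",f[2:])
u=np.array([np.cos(th),np.sin(th)]);v=np.array([-u[1],u[0]])
print("centreline v (edge+42mm)",f[2:]@v+.042)
for n,X in(("top",P),("side",S)):
    m=(X[...,2]>.118)&(X[...,2]<.135)&(abs(X[...,1]-.1)<.06)&(X[...,0]>.42)&(X[...,0]<.47)
    Q=X[m];a=Q[:,:2]@u;b=Q[:,:2]@v
    g=b<(.5*(b.min()+b.max()))
    for k,mm in(("grip",g),("lever",~g)):
        print(n,k,mm.sum(),"u",a[mm].min().round(4),a[mm].max().round(4),"v",np.percentile(b[mm],[2,50,98]).round(4),"z",np.median(Q[mm,2]).round(4))
    m=(abs(X[...,2]-.09)<.006)&(abs(X[...,1]-.11)<.05)&(X[...,0]>.40)&(X[...,0]<.49)
    Q=X[m];a=Q[:,:2]@u;b=Q[:,:2]@v
    print(n,"top90 u",np.percentile(a,[1,99]).round(4),"v",np.percentile(b,[1,99]).round(4))
    # dark balls
    img=(t if n=="top" else s)["a"]; dark=img.max(2)<60
    m=dark&(X[...,0]>.34)&(X[...,0]<.41)&(abs(X[...,1]-.1)<.07)&(X[...,2]>.04)
    nn,l,st,c=cv2.connectedComponentsWithStats(m.astype(np.uint8))
    for i in range(1,nn):
        Q=X[l==i]; print(n,"ball",st[i][4],c[i].round(1),"u",np.median(Q[:,:2]@u).round(4),"v",np.median(Q[:,:2]@v).round(4),"z med/max",np.median(Q[:,2]).round(4),Q[:,2].max().round(4))
    # jaws and board profile
    a=X[...,:2]@u; b=X[...,:2]@v
    for lo,hi,k in((.045,.08,"jaws"),(.03,.045,"board")):
        m=(X[...,2]>lo)&(X[...,2]<hi)&(abs(b-(f[2:]@v+.042))<.03)&(a>.4)&(a<.7)
        h,ed=np.histogram(a[m],np.arange(.4,.7,.005)); print(n,k,[(round(x,3),int(c)) for x,c in zip(ed,h) if c>2])
E
python3 m.py
```

```text
yaw -0.10781673 edge at [0.50128996 0.0503264 ]
centreline v (edge+42mm) 0.14597696
top grip 34 u 0.4135 0.4406 v [0.1345 0.1391 0.1437] z 0.1262
top lever 19 u 0.414 0.4407 v [0.1788 0.1809 0.1837] z 0.1243
top top90 u [0.3976 0.4632] v [0.1248 0.1776]
top ball 20 [287.  246.2] u 0.3712 v 0.1752 z med/max 0.1114 0.1192
top ball 24 [307.5 249.1] u 0.3712 v 0.1147 z med/max 0.1096 0.1143
top jaws [(np.float64(0.41), 3), (np.float64(0.42), 4), (np.float64(0.425), 4), (np.float64(0.455), 21), (np.float64(0.46), 11), (np.float64(0.465), 3), (np.float64(0.47), 40), (np.float64(0.475), 24), (np.float64(0.59), 38), (np.float64(0.595), 33), (np.float64(0.6), 28), (np.float64(0.605), 29), (np.float64(0.61), 12)]
top board [(np.float64(0.405), 3), (np.float64(0.41), 5), (np.float64(0.415), 6), (np.float64(0.42), 5), (np.float64(0.425), 6), (np.float64(0.43), 6), (np.float64(0.435), 7), (np.float64(0.44), 5), (np.float64(0.445), 3), (np.float64(0.45), 3), (np.float64(0.455), 5), (np.float64(0.47), 5), (np.float64(0.5), 3), (np.float64(0.505), 30), (np.float64(0.51), 30), (np.float64(0.515), 32)
[... 956 characters left out ...]
.585), 16), (np.float64(0.59), 58), (np.float64(0.595), 26), (np.float64(0.6), 28), (np.float64(0.605), 18)]
side board [(np.float64(0.4), 22), (np.float64(0.405), 5), (np.float64(0.41), 6), (np.float64(0.445), 5), (np.float64(0.455), 13), (np.float64(0.47), 5), (np.float64(0.5), 4), (np.float64(0.505), 25), (np.float64(0.51), 30), (np.float64(0.515), 29), (np.float64(0.52), 27), (np.float64(0.525), 28), (np.float64(0.53), 26), (np.float64(0.535), 27), (np.float64(0.54), 28), (np.float64(0.545), 27), (np.float64(0.55), 23), (np.float64(0.555), 28), (np.float64(0.56), 28), (np.float64(0.565), 23), (np.float64(0.57), 12), (np.float64(0.575), 3), (np.float64(0.585), 12), (np.float64(0.59), 21)]
```

>>> {"name": "apply_moves", "arguments": {"commands": [[100,0.34,-0.677,0,0.0353],[100,0.34,-0.677,0,0.0353],[100,0.34,-0.677,0,0.0353],[100,0.34,-0.677,0,0.0353],[100,0.34,-0.677,0,0.0353],[100,0.34,-0.677,0,0.0353],[100,0.34,-0.677,0,0.0353],[100,0.34,-0.677,0,0.0353],[100,0.34,-0.677,0,0.0353],[100,0.34,-0.677,0,0.0353],[100,0.34,-0.677,0,0.0353],[100,0.34,-0.677,0,0.0353]], "newtons": 28}}

```text
clock: 1.65
position: [0.4417, 0.1045, 0.2268]
ee_rot: [0.169, 3.137, 0.0]
force: [0.8, 0.6, 0.3]
width: 1.004
gripper_force: 0.0
```

>>> {"name": "apply_moves", "arguments": {"commands": [[100,0,0,-0.5,0],[100,0,0,-0.5,0],[100,0,0,-0.5,0],[100,0,0,-0.4,0],[100,-0.01,0.01,-0.25,0],[100,0,0,0,0]]}}

```text
clock: 2.4
position: [0.4398, 0.1062, 0.0969]
ee_rot: [-0.17, -3.135, 0.002]
force: [0.1, -0.6, -0.6]
width: 1.001
gripper_force: 0.0
```

```bash
python3 - <<'E'
from h import *
a,b,P=save("side","side1"); a2,b2,P2=save("top","top1")
C=np.zeros((400,800,3),np.uint8);C[:,:400]=cv2.resize(a[190:290,282:382],(400,400));C[:,400:]=cv2.resize(a2[170:270,255:355],(400,400))
cv2.imwrite("pics/c1.png",C[...,::-1]);print(observe()["position"],observe()["force"])
E
```

```text
[0.44089802 0.10647942 0.09808015] [-0.48231385 -0.28796472 -0.14779422]
```

View pics/c1.png

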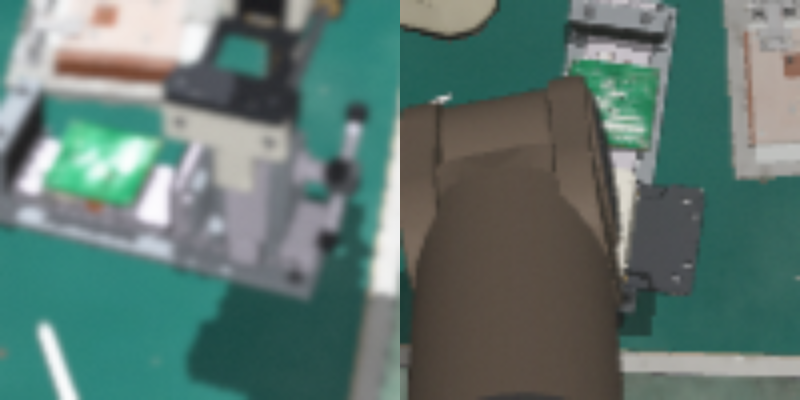

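The side view (left) shows the near finger outside the lever tab (crop 240,175), and the fingers straddle lever and grip. Now I squeeze.

>>> {"name": "apply_moves", "arguments": {"commands": [[0,0,0,0,0],[0,0,0,0,0],[0,0,0,0,0],[0,0,0,0,0],[0,0,0,0,0],[0,0,0,0,0],[0,0,0,0,0],[0,0,0,0,0]], "newtons": 28}}

```text
clock: 3.5
position: [0.4411, 0.1072, 0.0983]
ee_rot: [0.169, 3.136, 0.002]
force: [-0.7, 1.6, 6.1]
width: 0.403
gripper_force: 28.1
```

>>> {"name": "apply_moves", "arguments": {"commands": [[0,0.065,-0.007,0,0],[0,0.065,-0.007,0,0],[0,0.065,-0.007,0,0],[0,0.065,-0.007,0,0],[0,0.065,-0.007,0,0],[0,0.065,-0.007,0,0],[0,0.065,-0.007,0,0],[0,0.065,-0.007,0,0],[0,0,0,0,0],[0,0,0,0,0]]}}

```text
clock: 4.75
position: [0.473, 0.1037, 0.0983]
ee_rot: [0.169, 3.135, 0.002]
force: [1.6, 2.1, 5.1]
width: 0.401
gripper_force: 28.1
```

```bash
cat > g.py <<'E'
from h import *
import sys
a,b,P=save("side",sys.argv[1]); th=-.1078
u=np.array([np.cos(th),np.sin(th)]);v=np.array([-u[1],u[0]])
A=P[...,:2]@u;B=P[...,:2]@v;Z=P[...,2]
for k,lo,hi,x0,x1 in(("rear top",.058,.075,.55,.65),("pad top",.055,.075,.45,.56),("board",.033,.042,.48,.6)):
    m=(Z>lo)&(Z<hi)&(abs(B-.146)<.03)&(A>x0)&(A<x1)
    print(k,m.sum(),np.percentile(A[m],[2,5,50,95,98]).round(4))
hs=cv2.cvtColor(a,cv2.COLOR_RGB2HSV)
m=(hs[...,1]>120)&(hs[...,0]>45)&(hs[...,0]<72)&(abs(B-.146)<.04)&(A>.48)&(A<.6)&(Z>.02)
print("green",m.sum(),np.percentile(A[m],[1,99]).round(4))
print(observe()["position"],observe()["force"],observe()["width"])
E
python3 g.py s2
python3 - <<'E'
E
```

```text
rear top 117 [0.5898 0.5903 0.5977 0.6085 0.6089]
pad top 104 [0.4579 0.4611 0.4921 0.5097 0.5108]
board 326 [0.4894 0.5214 0.5501 0.5894 0.5904]
green 1 [0.5367 0.5367]
[0.47297539 0.10369387 0.09832727] [1.06915922 1.75875188 5.6632475 ] 0.3985559982842724
```

>>> {"name": "apply_moves", "arguments": {"commands": [[0,0.033,-0.0036,0,0],[0,0.033,-0.0036,0,0],[0,0.033,-0.0036,0,0],[0,0.033,-0.0036,0,0],[0,0,0,0,0]]}}

```text
clock: 5.42
position: [0.4804, 0.1029, 0.0983]
ee_rot: [0.169, 3.136, 0.002]
force: [-0.1, 2.8, 6.9]
width: 0.401
gripper_force: 28.1
```

```bash
python3 g.py s3
```

```text
rear top 116 [0.5899 0.5908 0.5978 0.6087 0.6093]
pad top 104 [0.4509 0.4514 0.4991 0.5171 0.5186]
board 319 [0.496  0.5235 0.5562 0.5895 0.5903]Traceback (most recent call last):
  File "g.py", line 11, in <module>
    print("green",m.sum(),np.percentile(A[m],[1,99]).round(4))
                          ~~~~~~~~~~~~~^^^^^^^^^^^^^
    return _quantile_unchecked(
        a, q, axis, out, overwrite_input, method, keepdims, weights)
    return _ureduce(a,
                    func=_quantile_ureduce_func,
    ...<5 lines>...
                    overwrite_input=overwrite_input,
                    method=method)
    r = func(a, **kwargs)
    result = _quantile(arr,
                       quantiles=q,
    ...<2 lines>...
                       out=out,
                       weights=wgt)
    slices_having_nans = np.isnan(arr[-1, ...])
                                  ~~~^^^^^^^^^
IndexError: index -1 is out of bounds for axis 0 with size 0
```

>>> {"name": "apply_moves", "arguments": {"commands": [[0,0.01,-0.001,0,0],[0,0.01,-0.001,0,0],[0,0.01,-0.001,0,0],[0,0,0,0,0]]}}

```text
clock: 5.98
position: [0.4819, 0.1027, 0.0983]
ee_rot: [0.169, 3.136, 0.002]
force: [-1.5, 2.0, 8.8]
width: 0.396
gripper_force: 28.2
```

>>> {"name": "apply_moves", "arguments": {"commands": [[0,0.01,-0.001,0,0],[0,0,0,0,0]]}}

```text
clock: 6.22
position: [0.4825, 0.1027, 0.0983]
ee_rot: [0.169, 3.136, 0.002]
force: [-1.4, 1.8, 8.6]
width: 0.399
gripper_force: 28.2
```

>>> {"name": "apply_moves", "arguments": {"commands": [[0,0.005,-0.0005,0,0],[0,0,0,0,0]]}}

```text
clock: 6.48
position: [0.4828, 0.1026, 0.0983]
ee_rot: [0.169, 3.136, 0.002]
force: [-2.3, 2.3, 8.1]
width: 0.4
gripper_force: 28.2
```

>>> {"name": "apply_moves", "arguments": {"commands": [[0,0.005,-0.0005,0,0],[0,0.005,-0.0005,0,0],[0,0,0,0,0]]}}

```text
clock: 6.85
position: [0.4834, 0.1025, 0.0983]
ee_rot: [0.169, 3.136, 0.002]
force: [-1.0, 2.5, 8.1]
width: 0.403
gripper_force: 28.2
```

```bash
sed -i '/^print("green/d' g.py; python3 g.py s4
```

```text
rear top 117 [0.59   0.5905 0.5979 0.608  0.6087]
pad top 104 [0.4511 0.4519 0.5004 0.5203 0.5212]
board 319 [0.5001 0.5311 0.5585 0.5895 0.5905]
[0.48339489 0.10253539 0.09833275] [-1.52178747  1.77895455  8.78805174] 0.40032443987067773
```

>>> {"name": "apply_moves", "arguments": {"commands": [[0,0.005,-0.0005,0,0],[0,0.005,-0.0005,0,0],[0,0,0,0,0]]}}

```text
clock: 7.28
position: [0.484, 0.1025, 0.0983]
ee_rot: [0.169, 3.136, 0.002]
force: [-1.3, 1.7, 8.4]
width: 0.399
gripper_force: 28.2
```

>>> {"name": "apply_moves", "arguments": {"commands": [[0,0.005,-0.0005,0,0],[0,0,0,0,0]]}}

```text
clock: 7.52
position: [0.4843, 0.1025, 0.0983]
ee_rot: [0.169, 3.136, 0.002]
force: [-1.2, 1.5, 9.1]
width: 0.399
gripper_force: 28.2
```

>>> {"name": "apply_moves", "arguments": {"commands": [[0,0.005,-0.0005,0,0],[0,0,0,0,0]]}}

```text
clock: 7.78
position: [0.4846, 0.1024, 0.0983]
ee_rot: [0.169, 3.136, 0.002]
force: [-1.3, 1.8, 8.1]
width: 0.4
gripper_force: 28.2
```

>>> {"name": "apply_moves", "arguments": {"commands": [[0,0.005,-0.0005,0,0],[0,0.005,-0.0005,0,0],[0,0,0,0,0]]}}

```text
clock: 8.15
position: [0.4852, 0.1024, 0.0983]
ee_rot: [0.169, 3.136, 0.002]
force: [-1.1, 1.9, 8.6]
width: 0.403
gripper_force: 28.2
```

>>> {"name": "apply_moves", "arguments": {"commands": [[0,0.005,-0.0005,0,0],[0,0,0,0,0]]}}

```text
clock: 8.4
position: [0.4855, 0.1023, 0.0983]
ee_rot: [0.169, 3.136, 0.002]
force: [-1.6, 2.2, 9.1]
width: 0.399
gripper_force: 28.2
```

>>> {"name": "apply_moves", "arguments": {"commands": [[0,0.005,-0.0005,0,0],[0,0,0,0,0]]}}

```text
clock: 8.65
position: [0.4858, 0.1023, 0.0983]
ee_rot: [0.169, 3.136, 0.002]
force: [-1.5, 2.3, 8.1]
width: 0.4
gripper_force: 28.2
```

```bash
python3 g.py s5
```

```text
rear top 121 [0.59   0.5907 0.5976 0.6077 0.6088]
pad top 120 [0.4506 0.4528 0.5016 0.5221 0.523 ]
board 312 [0.502  0.5322 0.5604 0.5896 0.5904]
[0.48577464 0.1022676  0.0983225 ] [-2.56893746  1.0447268   9.87673665] 0.39748824653177334
```

>>> {"name": "apply_moves", "arguments": {"commands": [[0,0.005,-0.0005,0,0],[0,0,0,0,0]]}}

```text
clock: 8.95
position: [0.4861, 0.1023, 0.0983]
ee_rot: [0.169, 3.136, 0.002]
force: [-2.4, 1.3, 8.7]
width: 0.4
gripper_force: 28.2
```

>>> {"name": "apply_moves", "arguments": {"commands": [[0,0.005,-0.0005,0,0],[0,0,0,0,0]]}}

```text
clock: 9.2
position: [0.4864, 0.1022, 0.0983]
ee_rot: [0.169, 3.136, 0.002]
force: [-1.9, 1.5, 7.9]
width: 0.403
gripper_force: 28.2
```

>>> {"name": "apply_moves", "arguments": {"commands": [[0,0.005,-0.0005,0,0],[0,0,0,0,0]]}}

```text
clock: 9.45
position: [0.4867, 0.1022, 0.0983]
ee_rot: [0.169, 3.136, 0.002]
force: [-2.0, 2.5, 8.6]
width: 0.397
gripper_force: 28.2
```

>>> {"name": "apply_moves", "arguments": {"commands": [[0,0.005,-0.0005,0,0],[0,0,0,0,0]]}}

```text
clock: 9.7
position: [0.4868, 0.1022, 0.0983]
ee_rot: [0.169, 3.137, 0.001]
force: [-2.4, 2.2, 9.7]
width: 0.402
gripper_force: 28.2
```

```bash
python3 g.py s6; python3 - <<'E'
import cv2
a=cv2.imread("pics/s6.png"); cv2.imwrite("pics/c6.png",cv2.resize(a[195:275,262:382],(720,480),interpolation=cv2.INTER_CUBIC))
E
```

```text
rear top 114 [0.5901 0.5914 0.5982 0.6083 0.609 ]
pad top 120 [0.4511 0.4533 0.5034 0.5231 0.524 ]
board 310 [0.5031 0.5344 0.5617 0.5896 0.5906]
[0.48684704 0.10216496 0.09832159] [-2.26108389  1.71791363  9.12694972] 0.4015307738449649
```

View pics/c6.png

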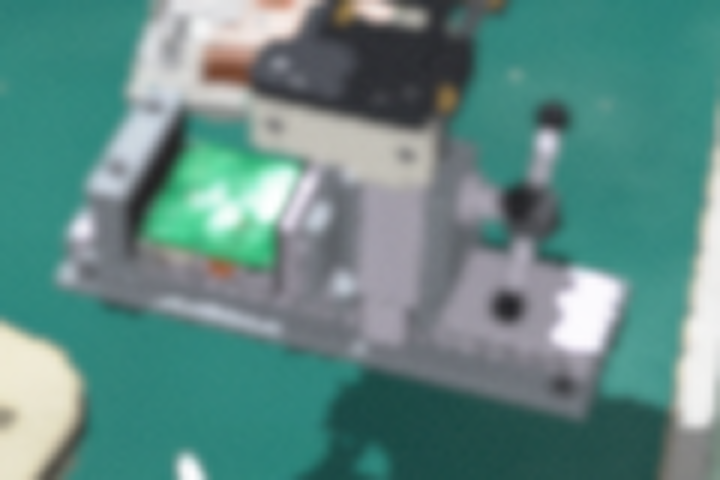

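The board (crop 150–300, 150–260) lies flat between the jaws. It is at or very near the rear jaw, so I continue in fine steps.

>>> {"name": "apply_moves", "arguments": {"commands": [[0,0.005,-0.0005,0,0],[0,0,0,0,0]]}}

```text
clock: 10.0
position: [0.4869, 0.1022, 0.0983]
ee_rot: [0.169, 3.137, 0.002]
force: [-2.4, 2.2, 10.2]
width: 0.397
gripper_force: 28.2
```

>>> {"name": "apply_moves", "arguments": {"commands": [[0,0.005,-0.0005,0,0],[0,0,0,0,0]]}}

```text
clock: 10.25
position: [0.487, 0.1021, 0.0983]
ee_rot: [-0.169, -3.137, -0.002]
force: [-4.4, 2.4, 12.3]
width: 0.399
gripper_force: 28.2
```

>>> {"name": "apply_moves", "arguments": {"commands": [[0,0.005,-0.0005,0,0],[0,0,0,0,0]]}}

```text
clock: 10.5
position: [0.4871, 0.1022, 0.0983]
ee_rot: [-0.169, -3.136, -0.002]
force: [-4.9, 2.1, 12.6]
width: 0.405
gripper_force: 28.2
```

>>> {"name": "apply_moves", "arguments": {"commands": [[0,0.005,-0.0005,0,0],[0,0,0,0,0]]}}

```text
clock: 10.75
position: [0.4871, 0.1021, 0.0983]
ee_rot: [-0.169, -3.136, -0.002]
force: [-4.7, 1.1, 13.4]
width: 0.396
gripper_force: 28.2
```

>>> {"name": "apply_moves", "arguments": {"commands": [[0,0.006,-0.0006,0,0],[0,0.006,-0.0006,0,0],[0,0,0,0,0],[0,0,0,0,0]]}}

```text
clock: 11.25
position: [0.4873, 0.1021, 0.0983]
ee_rot: [-0.169, -3.135, -0.002]
force: [-8.4, 2.7, 16.5]
width: 0.403
gripper_force: 28.2
```

>>> {"name": "apply_moves", "arguments": {"commands": [[0,0.006,-0.0006,0,0],[0,0,0,0,0],[0,0,0,0,0]]}}

```text
clock: 11.62
position: [0.4874, 0.1021, 0.0983]
ee_rot: [-0.169, -3.135, -0.002]
force: [-8.9, 1.9, 16.7]
width: 0.405
gripper_force: 28.3
```

>>> {"name": "apply_moves", "arguments": {"commands": [[70,0,0,0,0],[70,0,0,0,0],[70,0,0,0,0],[70,0,0,0,0],[100,0,0,0,0],[100,0,0,0,0],[100,0,0,0,0]]}}

```text
clock: 12.5
position: [0.4891, 0.1011, 0.0977]
ee_rot: [0.17, 3.137, -0.0]
force: [0.8, -0.8, -0.1]
width: 0.971
gripper_force: 0.0
```

```bash
python3 g.py s7
```

```text
rear top 118 [0.5902 0.5904 0.598  0.6085 0.6096]
pad top 91 [0.4508 0.4515 0.5063 0.524  0.5246]
board 309 [0.5029 0.5324 0.5622 0.5893 0.5903]
[0.4890735  0.10112029 0.09773002] [-0.04843157 -0.27150138  0.07739101] 0.9837791529284082
```

>>> {"name": "apply_moves", "arguments": {"commands": [[100,0,0,0.5,0],[100,0,0,0.5,0],[60,0,0,0.42,0],[0,-0.34,-0.205,0,0],[0,-0.34,-0.205,0,0],[0,-0.34,-0.205,0,0],[0,0,0,-0.3,0],[0,0,0,-0.3,0],[0,0,0,-0.3,0],[0,0,0,0,0]]}}

```text
clock: 13.8
position: [0.4269, 0.0641, 0.1282]
ee_rot: [-0.17, -3.135, 0.002]
force: [0.4, -0.4, 1.2]
width: 0.177
gripper_force: 0.0
```

```bash
python3 g.py s8; python3 - <<'E'
import cv2
a=cv2.imread("pics/s8.png"); cv2.imwrite("pics/c8.png",cv2.resize(a[185:275,262:397],(720,480),interpolation=cv2.INTER_CUBIC))
E
```

```text
rear top 120 [0.5895 0.5901 0.5976 0.6075 0.6083]
pad top 120 [0.4511 0.4537 0.5054 0.5239 0.5248]
board 307 [0.4987 0.5323 0.5619 0.5889 0.5904]
[0.42752248 0.06419528 0.12888043] [ 0.37799165  0.95308338 -1.48180533] 0.13496523062215862
```

View pics/c8.png

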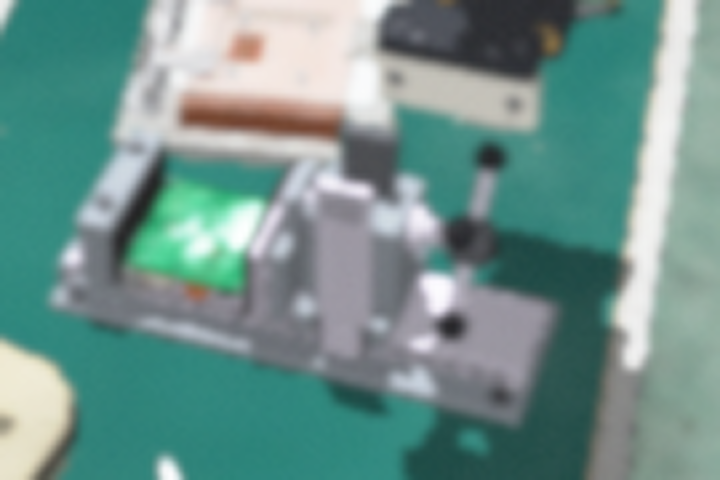

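The lever is released and the board is still held. The hand is behind the handle, above the far (-y) ball. I go down to touch it.

>>> {"name": "apply_moves", "arguments": {"commands": [[0,0,0,0,0],[0,0,0,0,0],[0,0,0,-0.1,0],[0,0,0,-0.1,0],[0,0,0,-0.05,0],[0,0,0,0,0]]}}

```text
clock: 14.6
position: [0.4276, 0.0644, 0.1136]
ee_rot: [-0.17, -3.136, 0.0]
force: [-0.2, 0.8, -0.8]
width: 0.006
gripper_force: 0.0
```

>>> {"name": "apply_moves", "arguments": {"commands": [[0,0,0,-0.03,0],[0,0,0,-0.03,0],[0,0,0,0,0]]}}

```text
clock: 14.98
position: [0.4281, 0.0642, 0.1108]
ee_rot: [0.17, 3.136, 0.0]
force: [-2.8, -1.5, 8.6]
width: 0.003
gripper_force: 4.6
```

>>> {"name": "apply_moves", "arguments": {"commands": [[0,0,0,-0.025,0],[0,0,0,-0.025,0],[0,0,0,-0.025,0],[0,0,0,-0.025,0],[0,0,0,-0.025,0]]}}

```text
clock: 15.6
position: [0.4275, 0.0597, 0.1037]
ee_rot: [-0.176, -3.136, 0.006]
force: [-6.1, -22.9, 28.6]
width: 0.006
gripper_force: 18.7
```

>>> {"name": "apply_moves", "arguments": {"commands": [[0,0,0,-0.02,0],[0,0,0,-0.02,0]]}}

```text
clock: 15.85
position: [0.4273, 0.0583, 0.1013]
ee_rot: [-0.178, -3.136, 0.009]
force: [-6.9, -28.6, 29.6]
width: 0.004
gripper_force: 20.9
```

>>> {"name": "apply_moves", "arguments": {"commands": [[0,0,-0.05,0,0],[0,0,-0.05,0,0],[0,0,-0.02,0,0],[0,0,0,0,0]]}}

```text
clock: 16.35
position: [0.4273, 0.0563, 0.1008]
ee_rot: [-0.171, -3.136, 0.001]
force: [-5.1, -4.1, 12.7]
width: 0.006
gripper_force: 6.0
```

>>> {"name": "apply_moves", "arguments": {"commands": [[0,0,-0.01,-0.0167,0],[0,0,-0.01,-0.0167,0]]}}

```text
clock: 16.6
position: [0.4272, 0.0551, 0.0988]
ee_rot: [-0.171, -3.136, 0.001]
force: [-6.3, -3.9, 11.5]
width: 0.004
gripper_force: 6.0
```

>>> {"name": "apply_moves", "arguments": {"commands": [[0,0,0,0,0],[0,0,0,0,0]]}}

```text
clock: 16.85
position: [0.4271, 0.0551, 0.0987]
ee_rot: [-0.171, -3.136, 0.001]
force: [-4.1, -4.0, 11.8]
width: 0.008
gripper_force: 5.6
```

```bash
python3 g.py s9; python3 - <<'E'
from h import *
print(observe())
E
```

```text
rear top 116 [0.5902 0.591  0.5979 0.6083 0.6092]
pad top 120 [0.4509 0.4529 0.5059 0.5245 0.5248]
board 313 [0.5033 0.5176 0.5618 0.5885 0.5904]
[0.42714999 0.05506568 0.09871668] [-4.53454974 -4.91356332 10.66701827] 0.00309377020250557
{'clock': 16.9, 'joints': array([-0.47533612,  0.29874185,  0.27360464,  2.19487557, -0.12875039,
        0.66376743,  1.35039529]), 'dq': array([ 0.00045334, -0.00326327, -0.00077997, -0.00078413,  0.00050776,
       -0.00055542, -0.00284611]), 'joint_efforts': array([-1.59275517e+00, -4.07051289e+01,  9.17483568e-01, -2.19350392e+01,
       -8.45989063e-01, -1.68229412e+00, -2.88777327e-02]), 'position': array([0.42714999, 0.05506568, 0.09871668]), 'ee_rot': array([-1.70815960e-01, -3.13583801e+00,  1.16719063e-03]), 'force': array([-4.53454974, -4.91356332, 10.66701827]), 'ft_torque': array([-0.94731887,  1.00746058,  0.01902395]), 'gripper_force': 5.6068969165789895, 'width': 0.00309377020250557}
```

>>> {"name": "apply_moves", "arguments": {"commands": [[0,0,-0.012,-0.023,0],[0,0,-0.008,-0.023,0],[0,0,-0.008,-0.023,0],[0,0,-0.006,-0.015,0],[0,0,0,0,0]]}}

```text
clock: 17.52
position: [0.4268, 0.0526, 0.0935]
ee_rot: [-0.171, -3.135, 0.002]
force: [-4.9, -5.3, 10.8]
width: 0.005
gripper_force: 6.2
```

>>> {"name": "apply_moves", "arguments": {"commands": [[0,0,-0.02,0,0],[0,0,0,0,0],[0,0,0,0,0]]}}

```text
clock: 17.9
position: [0.4271, 0.0521, 0.0935]
ee_rot: [-0.17, -3.136, 0.001]
force: [-3.5, -3.1, 7.3]
width: 0.004
gripper_force: 3.7
```

>>> {"name": "apply_moves", "arguments": {"commands": [[0,0,-0.01,-0.02,0],[0,0,-0.005,-0.02,0],[0,0,0,-0.015,0]]}}

```text
clock: 18.27
position: [0.4271, 0.0511, 0.0903]
ee_rot: [-0.171, -3.136, 0.001]
force: [-4.4, -3.3, 12.1]
width: 0.002
gripper_force: 5.7
```

>>> {"name": "apply_moves", "arguments": {"commands": [[0,0,0,0,0]]}}

```text
clock: 18.4
position: [0.4271, 0.051, 0.0903]
ee_rot: [-0.171, -3.136, 0.001]
force: [-4.0, -4.3, 10.0]
width: 0.008
gripper_force: 5.0
```

>>> {"name": "apply_moves", "arguments": {"commands": [[0,0,0,0.1,0],[0,0,0,0.4,0],[0,0,0,0.6,0],[0,0,0,0.6,0],[0,-0.3,0,0.6,0],[0,-0.5,0,0,0],[0,0,0,0,0]]}}

```text
clock: 19.27
position: [0.3785, 0.052, 0.2286]
ee_rot: [0.168, 3.137, 0.002]
force: [0.6, -0.6, 0.0]
width: 0.005
gripper_force: 0.0
```

```bash
python3 g.py s10; python3 - <<'E'
import cv2
a=cv2.imread("pics/s10.png"); cv2.imwrite("pics/c10.png",cv2.resize(a[185:275,262:397],(720,480),interpolation=cv2.INTER_CUBIC))
E
```

```text
rear top 119 [0.5898 0.5907 0.5981 0.6081 0.6094]
pad top 120 [0.4513 0.4537 0.5069 0.524  0.525 ]
board 318 [0.4965 0.5167 0.5615 0.589  0.5906]
[0.37962722 0.05212585 0.22854115] [-0.04740826 -0.90647589 -0.34555342] 0.004421807291471685
```

View pics/c10.png

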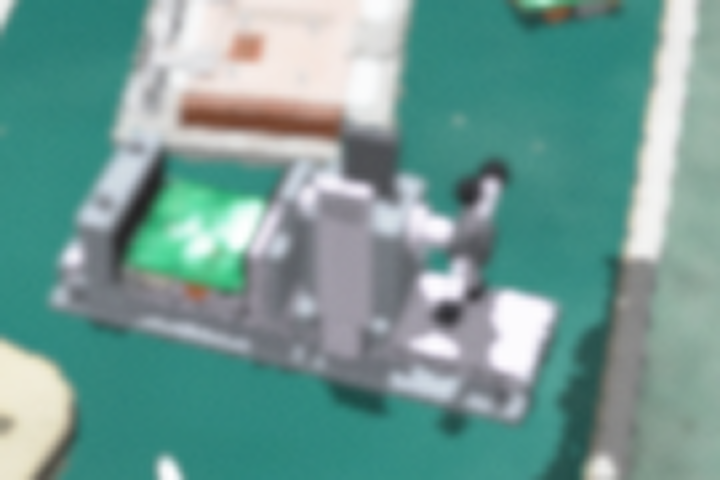

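The board (crop 130–280, 180–290) lies flat between the jaws, the lever at (345,260) is released, the handle has turned, and the hand is clear.

```bash
python3 -c "
from cell import arm
print(arm.sign_off())"
```

```text
the job is handed in; nothing more can be done
None
```

I clamped the board and handed the job in: it lies flat, the lever is released, and the handle was turned to about 0.45 N m, which I estimate as 35–40 N on the board; no verdict came back.

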